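# Pack and close the cool carrier

### The arm

A 6-joint arm with a two-finger parallel gripper is mounted at the origin on the work surface. World frame = base frame: x ahead of the robot, y to its left, z up, the work surface at z = 0. Lengths are in m, angles in rad, forces in N, time in s.
With the tool pointing down it reaches from about 0.35 to 0.975 m from the base axis. Payload 7.1 kg.
Tool frame: the origin (TCP) lies midway between the tips of the shut fingers; the grasp point (between the pads) lies 19 mm behind it; z points along the fingers, y is the line along which they close (so a half turn about z gives the same grasp; the last joint's range is limited). The gripper opens to 88 mm and grips with 3 to 60 N. Pads are 20 mm wide; open, the fingers measure 115 mm over their backs; the gripper's body (75 mm by 178 mm) begins 61 mm behind the grasp point.
Start: joints at [1.14, 0.423, 1.63, -0, 1.089, -0.019], TCP at [0.25, 0.573, 0.223] pointing down, gripper open.
Joint ranges: [-3, 3], [-0.9, 2.11], [0.09, 2.58], [-1.31, 4.45], [0.11, 2.69], [-2.54, 2.54]. Speed limits (rad/s): [2.39, 2.39, 3.01, 3.14, 3.14, 3.14].

### API

Orientations are given as a unit quaternion [w, x, y, z].
In Python, from station import move_pose, movel, movej, command_gripper, wait, inverse_kinematics, read_camera, camera_info, MotionError, job_done, get_time, get_joint_pos, get_qvel, get_effort, get_tcp_pos, get_ee_rot, get_ft_force, get_ft_torque, get_grip_width, get_finger_force gives the robot as it stands. Calls block until the motion is done:
- move_pose(position, orientation): joint-space move of the TCP to a pose.
- movel(position, frame=None, v=0.15, until_force=None): straight line of the TCP; frame=None keeps the orientation; v is the mean speed in m/s. With until_force (N) it stops when the force on the tool has changed by that much, and returns True; else False.
- movej(angles): joint-space move.
- command_gripper(opening): opening from 0.0 (shut) to 1.0 (fully open); the grip force is fixed at half the most; returns when the fingers have stopped.
- wait(seconds).
- inverse_kinematics(position, orientation): joint angles nearest the present ones, or None.
- read_camera(name): name is "scene" or "top" or "wrist"; returns the picture (480x640x3 uint8, red, green, blue); there is no depth.
- camera_info(name): a dict with "intrinsics" (3x3 intrinsics, pixels), "dist" ([k1, k2, p1, p2, k3] as OpenCV has them; the pictures are not rectified), "T" (4x4, takes a point from camera to world coordinates); the wrist camera has in their place "tool_from_camera" (4x4, takes a point from camera to tool coordinates, whose origin is the TCP and whose axes are the flange's). Camera axes: x right, y up, looking along -z (the intrinsics and any distortion apply to the point x, -y, -z); pixel columns grow to the right and rows downward; lengths in m; the calibration is good to about 2 mm. A picture is of the moment at which its call begins: read the wrist's pose just before it. camera_info takes no time and is no camera call.
A pose or a line that the arm cannot do raises MotionError and nothing moves.
- job_done(): hands the job in; it is judged then, once.
Readings, each from a call of its own:
- get_time(): time.
- get_joint_pos(): joint angles.
- get_qvel(): joint speeds.
- get_effort(): joint torques, N m.
- get_tcp_pos(): TCP position.
- get_ee_rot(): TCP orientation.
- get_ft_force(): force on the tool from outside, world axes, zero at the start.
- get_ft_torque(): the same for the moment, N m.
- get_grip_width(): opening from 0.0 (shut) to 1.0 (fully open).
- get_finger_force(): force on a finger pad.
Only numpy, scipy, OpenCV 4.12 (cv2) and the standard library are available. Lean on these libraries where they do the work, as an engineer would, in place of code of your own. Each camera call takes 0.05 s, during which the arm holds its last target. There are 200 camera calls.

### The job

Get the cool carrier on the pharmacy counter ready to go: take the thin cool pack and slide it down between the guides in the middle of the open carrier until it stands on the bottom, then put the carrier's rectangular lid on so that it is seated level on the rim all round. Lower the lid into place, do not drop it; do not shove the carrier about, and leave the thicker cool pack and everything else where they are.

Things in the scene. Friction and masses are not known exactly. Their poses are not given: they have to be found in the camera images.
- carrier: open grey rectangular box (insulated medicine carrier), 174 (its x) x 130 (its y) x 112 high, walls and floor 12 thick, inside 150 x 106; 3 kg, standing on the table. Origin: centre of the underside, z up. Same when turned half a turn. Across its middle, along its y, is the slot for the thin pack (see slot); packed cartons, 48 high from the underside, lie either side of it.
- slot (a point): centre of the slot's bottom, on the inner floor, 12 above the carrier's underside; axes as the carrier's. The slot is 21 wide (x) and 106 long (y), formed by a pair of white upright ribs on each long inner wall, reaching 14 in from the wall; ribs go to 56 above the floor, then flare to 70, where the mouth is about 33 wide.
- mouth (a point): centre of the carrier's mouth, level with the top of its rim, 112 above its underside; axes as the carrier's
- lid: the carrier's loose lid, lying plug down on the table: white plate 174 (its x) x 130 (its y) x 10 on a grey plug 10 deep (144 x 100, its lower half 138 x 94), black block handle on top 80 long (x) x 24 wide (y) x 34 tall. Origin: centre of the plug's underside, z up; plate from 10 to 20, handle from 20 to 54. 0.25 kg. Same turned half a turn. Seated, the origin is 10 below the rim.
- lid_grip (a point): point in the middle of the lid's handle, 40 mm above the lid's origin; axes as the lid's
- pack: the thin cool pack: rigid white plastic slab standing on its long edge, 18 thick (its x) x 100 long (its y) x 84 tall. Origin: centre of the underside, z up. About 0.15 kg. The same turned by half a turn. Fully down in the slot its top is 16 mm below the carrier's rim.
- thick_pack: bystander: a thicker cool pack of the same look, 36 thick (its x) x 100 long (its y) x 84 tall, also standing; it does not fit the slot. Origin: centre of the underside
- round_lid: bystander: flat round white lid, 104 in diameter, 10 thick, with a small round knob to 26 high. Origin: centre of the underside
- tub: bystander: open round white tub, 100 in diameter, 85 high. Origin: centre of the underside
- bottle: bystander: amber glass jar, 56 in diameter, 100 high. Origin: centre of the underside
- carton: bystander: flat white carton with a green band, 50 (x) x 110 (y) x 28 high. Origin: centre of the underside
- tall_carton: bystander: upright white carton with a yellow band, 60 x 60 x 100 high. Origin: centre of the underside
- jar: bystander: white plastic jar, 64 in diameter, 80 high. Origin: centre of the underside
Not all that is in view belongs to the job. What is shaped like the pack but blue, orange or turquoise is not meant.

How it is judged:
By the outcome, as a careful person would: the job done as asked, in the order asked, and still so for the second after the job is handed in, with the robot touching nothing.
It also fails if it takes over 72 s, if anything falls off the work surface, if the arm or the gripper's body presses on something with over 40 N, if the wrist force passes 120 N, or if a joint passes its speed limit or range.

## Working session

There is one attempt and no reset: what is moved stays moved. The work goes in short steps, each a Python script; the robot and the scene stay as the last script left them, time stands still between calls to the robot, and variables do not carry over. Pictures are saved under pics/ and viewed, at most 10 in all, crops included, and the job is handed in when it is done.

```bash
mkdir -p pics; ls
python3 - <<'E'
from station import *
import cv2,numpy as np
for n in("scene","top"):
    i=camera_info(n); print(n,{k:np.round(v,4).tolist() for k,v in i.items() if hasattr(v,'__len__') and not isinstance(v,str)})
    cv2.imwrite(f"pics/{n}0.png",cv2.cvtColor(read_camera(n),cv2.COLOR_RGB2BGR))
print(camera_info("wrist"),get_ee_rot(),get_time())
E
```

```text
pics
scene {'intrinsics': [[550.3474, 0.0, 320.667], [0.0, 550.3474, 237.2078], [0.0, 0.0, 1.0]], 'dist': [0.0505, 0.0, 0.0, 0.0, 0.0], 'T': [[0.822, -0.4218, 0.3826, 1.175], [0.5695, 0.6103, -0.5506, -0.8322], [-0.0012, 0.6705, 0.7419, 1.2022], [0.0, 0.0, 0.0, 1.0]]}
top {'intrinsics': [[560.0522, 0.0, 324.3042], [0.0, 560.0522, 235.9401], [0.0, 0.0, 1.0]], 'dist': [-0.0778, 0.0, 0.0, 0.0, 0.0], 'T': [[-0.021, 0.9852, -0.1699, 0.3275], [-0.9995, -0.0245, -0.0181, -0.0125], [-0.022, 0.1694, 0.9853, 1.4927], [0.0, 0.0, 0.0, 1.0]]}
{'intrinsics': array([[365.06662855,   0.        , 322.31114889],
       [  0.        , 365.06662855, 242.34084254],
       [  0.        ,   0.        ,   1.        ]]), 'dist': array([-0.04710248,  0.        ,  0.        ,  0.        ,  0.        ]), 'tool_from_camera': array([[ 3.23970057e-04,  9.59248587e-01,  2.82563346e-01,
         7.81469855e-02],
       [ 9.99999762e-01, -4.82655397e-04,  4.91983583e-04,
        -1.24267134e-03],
       [ 6.08315280e-04,  2.82563119e-01, -9.59248515e-01,
        -1.61987502e-01],
       [ 0.00000000e+00,  0.00000000e+00,  0.00000000e+00,
         1.00000000e+00]])} [-1.41201161e-04  2.04442166e-01  9.78878404e-01 -6.71469894e-04] 0.1
```

View pics/scene0.png

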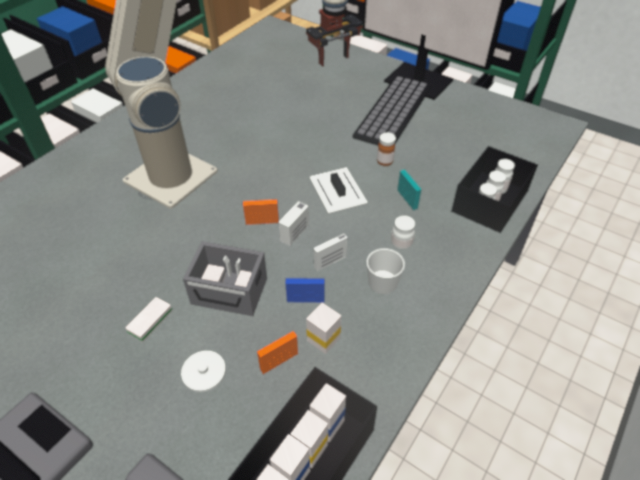

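View pics/top0.png

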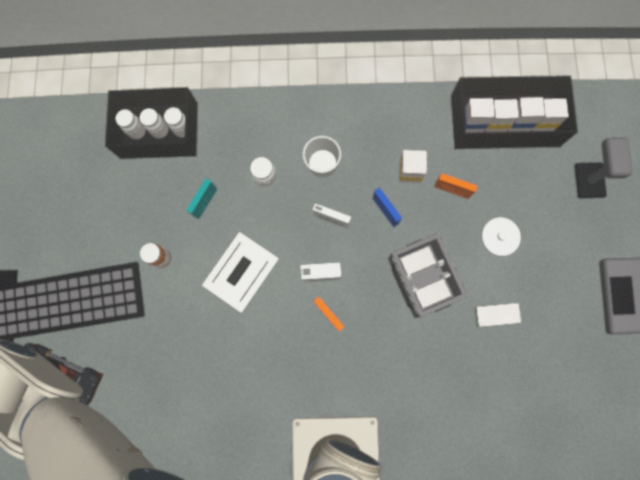

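The top view shows the thin pack at (332,214), the thick pack at (321,271), the lid at (240,272) and the carrier at (426,276). In the scene view they are at (331,251), (294,222), (338,188) and (226,278). Next I'll get rough positions, then wrist views.

```bash
cat > h.py <<'E'
from station import *
import cv2,numpy as np
from scipy.spatial.transform import Rotation as R
def rot(q): return R.from_quat([q[1],q[2],q[3],q[0]]).as_matrix()
def quat(yaw):  # tool down, tool x at world angle yaw
    q=(R.from_euler('z',yaw)*R.from_euler('x',np.pi)).as_quat(); return [q[3],q[0],q[1],q[2]]
def ray(uv,info,T):
    p=cv2.undistortPoints(np.array(uv,float).reshape(-1,1,2),info["intrinsics"],info["dist"]).reshape(-1,2)
    d=np.c_[p[:,0],-p[:,1],-np.ones(len(p))]@T[:3,:3].T
    return T[:3,3],d
def plane(uv,z,info,T):
    o,d=ray(uv,info,T); return o+d*((z-o[2])/d[:,2])[:,None]
def proj(P,info,T):
    c=(np.atleast_2d(P)-T[:3,3])@T[:3,:3]; c=c*[1,-1,-1]
    return cv2.projectPoints(c,np.zeros(3),np.zeros(3),info["intrinsics"],info["dist"])[0].reshape(-1,2)
def tri(uv1,T1,i1,uv2,T2,i2):
    out=[]
    for a,b in zip(np.atleast_2d(uv1),np.atleast_2d(uv2)):
        A=[];B=[]
        for uv,T,i in((a,T1,i1),(b,T2,i2)):
            o,d=ray([uv],i,T); d=d[0]/np.linalg.norm(d); M=np.eye(3)-np.outer(d,d); A.append(M);B.append(M@o)
        out.append(np.linalg.lstsq(np.vstack(A),np.hstack(B),rcond=None)[0])
    return np.array(out)
def wristT():
    T=np.eye(4);T[:3,:3]=rot(get_ee_rot());T[:3,3]=get_tcp_pos();return T@camera_info("wrist")["tool_from_camera"]
def snap(name):
    T=wristT();im=read_camera("wrist");np.savez(f"pics/{name}.npz",T=T,im=im)
    cv2.imwrite(f"pics/{name}.png",cv2.cvtColor(im,cv2.COLOR_RGB2BGR));return T,im
def fk_ok(p,yaw):
    return inverse_kinematics(p,quat(yaw))
E
python3 - <<'E'
from h import *
i=camera_info("top")
for n,uv,z in(("pack",[(313,206),(350,218)],.084),("thick",[(321,271)],.084),("lid",[(240,272),(242,235),(277,263),(238,309),(204,283)],.02),("carr",[(390,250),(437,238),(463,295),(418,317)],.112)):
    print(n,np.round(plane(uv,z,i,i["T"]),3).tolist())
print(get_joint_pos())
E
```

```text
pack [[0.649, 0.041, 0.084], [0.615, -0.053, 0.084]]
thick [[0.481, 0.024, 0.084]]
lid [[0.49, 0.24, 0.02], [0.589, 0.235, 0.02], [0.512, 0.142, 0.02], [0.392, 0.245, 0.02], [0.463, 0.337, 0.02]]
carr [[0.526, -0.15, 0.112], [0.553, -0.268, 0.112], [0.41, -0.325, 0.112], [0.359, -0.212, 0.112]]
[ 1.13998967e+00  4.23748927e-01  1.63059845e+00 -2.73307040e-05
  1.08861738e+00 -1.90062584e-02]
```

Run:
```python
from h import *
objs={"lid":([.49,.24],-39),"pack":([.632,-.006],70),"carr":([.462,-.239],110)}
for n,(c,y) in objs.items():
    best=None
    for yw in(y,y+180):
        a=np.radians(yw);ux=np.array([np.cos(a),np.sin(a)])
        ps=[[*(np.array(c)-o*ux),z] for o,z in((.03,.27),(.12,.27))]
        qs=[inverse_kinematics(p,quat(a)) for p in ps]
        if any(q is None for q in qs): print(n,yw,"no");continue
        k=max(abs(q[5]) for q in qs)
        if best is None or k<best[0]: best=(k,yw,ps)
    k,yw,ps=best; print(n,yw,k)
    for j,p in enumerate(ps):
        move_pose(p,quat(np.radians(yw))); snap(f"{n}{j}")
print(get_time())
ims=[cv2.resize(cv2.imread(f"pics/{n}{j}.png"),(400,300)) for n in objs for j in(0,1)]
cv2.imwrite("pics/mA.png",np.vstack([np.hstack(ims[2:4]),np.hstack(ims[4:6])]))
cv2.imwrite("pics/mB.png",np.hstack(ims[:2]))
```

```text
lid -39 no
lid 141 0.634888946450376
pack 250 no
pack 70 0.2750169064192076
carr 110 0.9786902189467992
5.2083
```

View pics/mA.png

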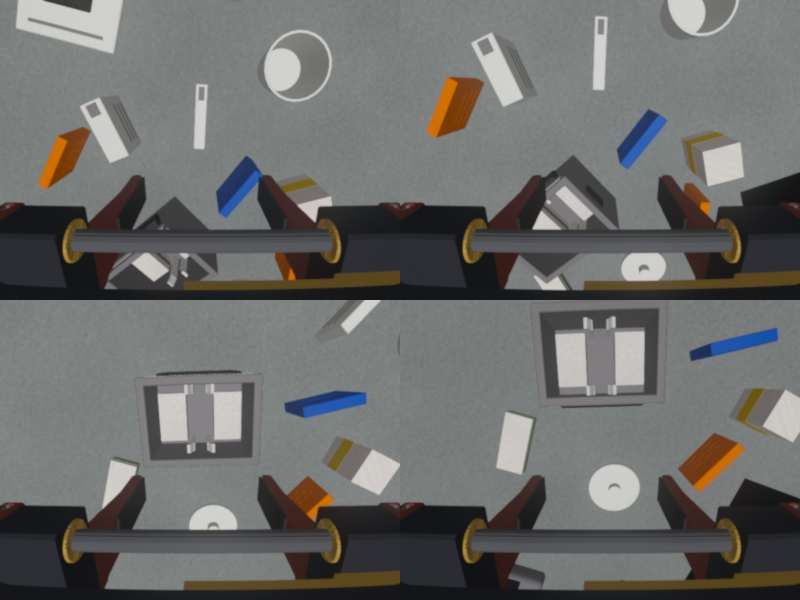

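View pics/mB.png

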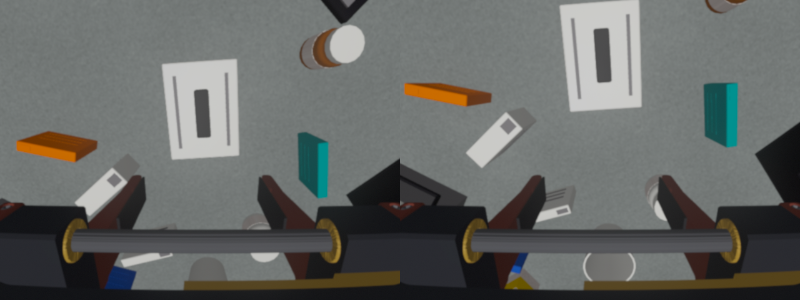

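Pack views (half scale): the thin pack's top is at (201,117) and (600,52), its label end at the top. Carrier: rim at (200,418), slot vertical, with the ribs at its ends. Lid: plate at (201,110) and (602,55), handle along the long side. Next I'll do the segmentation.

Run:
```python
from h import *
c=[]
for n,(x,y,w,h) in dict(pack0=(350,140,100,180),lid0=(300,90,200,250),carr0=(250,130,300,220)).items():
    im=cv2.imread(f"pics/{n}.png")[y:y+h,x:x+w]
    s={'pack0':3,'lid0':2,'carr0':1.6}[n]
    c.append(cv2.resize(im,None,fx=s,fy=s,interpolation=cv2.INTER_NEAREST))
a=np.zeros((600,800,3),np.uint8)
a[:540,:300]=c[0]; a[:500,300:700]=c[1]; 
cv2.imwrite("pics/crop.png",a)
for n,r,s in(("pack0",240,slice(385,435)),("pack1",100,slice(380,425)),("lid0",180,slice(310,490,4)),("carr0",230,slice(260,540,4))):
    g=cv2.imread(f"pics/{n}.png",0);print(n,g[r,s].tolist())
```

```text
pack0 [128, 127, 126, 125, 124, 124, 125, 126, 128, 129, 129, 127, 125, 125, 124, 124, 125, 126, 126, 127, 126, 126, 127, 127, 126, 125, 124, 124, 125, 125, 125, 125, 124, 124, 124, 125, 126, 126, 127, 126, 125, 124, 125, 125, 127, 127, 127, 126, 125, 125]
pack1 [130, 130, 130, 130, 130, 129, 128, 128, 128, 128, 128, 128, 127, 127, 127, 128, 130, 130, 130, 128, 126, 126, 126, 127, 127, 127, 126, 125, 124, 125, 127, 127, 128, 127, 128, 127, 128, 128, 127, 127, 126, 126, 127, 127, 128]
lid0 [197, 78, 77, 77, 76, 75, 106, 200, 200, 200, 200, 200, 200, 149, 158, 200, 200, 198, 137, 128, 126, 123, 124, 126, 124, 123, 121, 119, 122, 123, 122, 122, 122, 121, 120, 119, 119, 121, 118, 119, 120, 121, 122, 117, 115]
carr0 [87, 88, 84, 84, 82, 81, 79, 78, 78, 78, 116, 128, 148, 131, 76, 75, 75, 75, 176, 151, 162, 111, 76, 75, 75, 76, 75, 75, 74, 74, 75, 74, 72, 69, 70, 69, 104, 126, 124, 122, 132, 130, 129, 128, 127, 128, 130, 124, 129, 127, 126, 125, 128, 129, 130, 126, 127, 127, 129, 130, 128, 126, 130, 129, 128, 127, 130, 130, 109, 108]
```

View pics/crop.png

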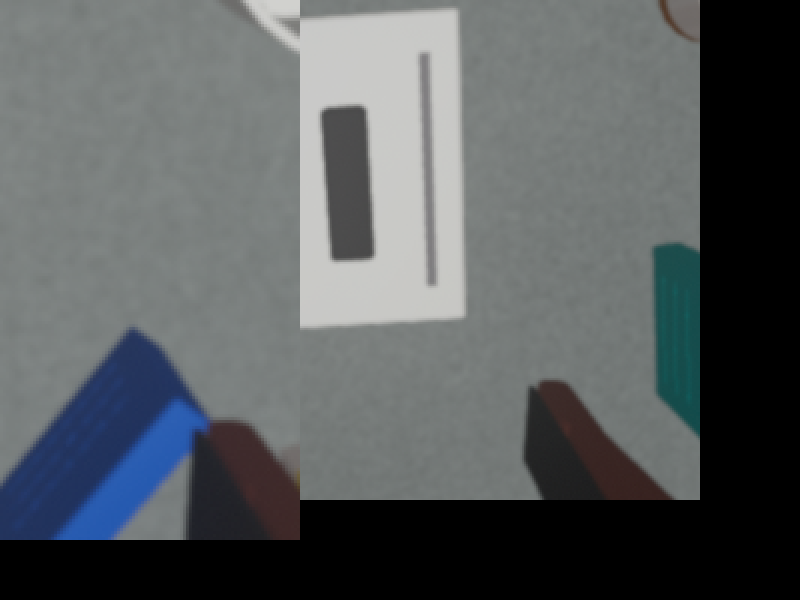

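```bash
cat >> h.py <<'E'
WI=camera_info("wrist")
def blob(im,near,thr=165,close=15):
    """bright blob nearest a pixel -> sub-pixel-ish min-area rectangle corners, ordered TL,TR,BR,BL"""
    m=(im.min(2)>thr).astype(np.uint8)
    m=cv2.morphologyEx(m,cv2.MORPH_CLOSE,np.ones((close,close),np.uint8)) if close else m
    cs,_=cv2.findContours(m,cv2.RETR_EXTERNAL,cv2.CHAIN_APPROX_NONE)
    c=max((c for c in cs if cv2.contourArea(c)>150),key=lambda c:cv2.pointPolygonTest(c,near,True))
    return quad(c)
def quad(c):
    h=cv2.convexHull(c)
    for e in np.linspace(.01,.1,40):
        a=cv2.approxPolyDP(h,e*cv2.arcLength(h,True),True).reshape(-1,2)
        if len(a)==4: break
    # refine: fit a line to the contour points near the middle of each side
    P=c.reshape(-1,2).astype(float); L=[]
    for k in range(4):
        p,q=a[k].astype(float),a[(k+1)%4].astype(float); d=q-p; l=np.hypot(*d); d/=l
        t=(P-p)@d; s=abs((P-p)@[-d[1],d[0]]); sel=P[(t>.1*l)&(t<.9*l)&(s<4)]
        vx,vy,x,y=cv2.fitLine(sel.astype(np.float32),cv2.DIST_HUBER,0,.01,.01).ravel(); L.append(np.cross([x,y,1],[x+vx,y+vy,1]))
    pts=np.array([(lambda w:w[:2]/w[2])(np.cross(L[k-1],L[k])) for k in range(4)])
    s=pts.sum(1); d=pts[:,0]-pts[:,1]
    top=pts[np.argsort(pts[:,1])]; tl,tr=sorted(top[:2],key=lambda p:p[0]); bl,br=sorted(top[2:],key=lambda p:p[0])
    return np.array([tl,tr,br,bl])
def load(n):
    z=np.load(f"pics/{n}.npz");return z["T"],z["im"]
def rectinfo(X):
    """corners TL,TR,BR,BL -> centre, width, height, yaw of the TL-BL direction pointing up in picture"""
    up=(X[0]+X[1]-X[2]-X[3])/2; rt=(X[1]+X[2]-X[0]-X[3])/2
    return np.round(X.mean(0),4),np.round([np.linalg.norm(rt),np.linalg.norm(up)],4),np.round(np.degrees([np.arctan2(up[1],up[0]),np.arctan2(rt[1],rt[0])]),2)
E
python3 - <<'E'
from h import *
for n,pts,z in(("pack",[(322,187),(320,83)],.084),("lid",[(300,176),(300,90)],.02)):
    (T0,a),(T1,b)=load(n+"0"),load(n+"1")
    u=blob(a,pts[0]);v=blob(b,pts[1]); print(n,np.round(u).tolist(),np.round(v).tolist())
    X=tri(u,T0,WI,v,T1,WI); print(" z",np.round(X[:,2],4),rectinfo(X))
    for q,T in((u,T0),(v,T1)): print(" plane",rectinfo(plane(q,z,WI,T)))
im=cv2.imread("pics/carr0.png")[90:290,200:440]; im2=cv2.imread("pics/pack0.png")[115:255,280:360]
a=np.zeros((600,800,3),np.uint8); a[:500,:600]=cv2.resize(im,(600,500),interpolation=cv2.INTER_NEAREST);a[:350,600:]=cv2.resize(im2,(200,350),interpolation=cv2.INTER_NEAREST)
cv2.imwrite("pics/crop2.png",a)
E
```

```text
pack [[314.0, 135.0], [332.0, 135.0], [326.0, 239.0], [310.0, 237.0]] [[312.0, 26.0], [332.0, 26.0], [326.0, 143.0], [308.0, 143.0]]
 z [0.0852 0.0851 0.0884 0.0808] (array([ 0.6282, -0.0061,  0.0849]), array([0.0168, 0.0979]), array([ 67.52, -19.61]))
 plane (array([ 0.6282, -0.0062,  0.084 ]), array([0.0163, 0.098 ]), array([ 67.64, -23.38]))
 plane (array([ 0.6283, -0.006 ,  0.084 ]), array([0.0165, 0.0982]), array([ 67.51, -19.96]))
lid [[259.0, 102.0], [378.0, 94.0], [381.0, 248.0], [275.0, 255.0]] [[255.0, -0.0], [382.0, -0.0], [386.0, 170.0], [272.0, 178.0]]
 z [0.0516 0.0153 0.0201 0.0197] (array([0.4903, 0.2416, 0.0267]), array([0.1263, 0.1703]), array([143.84,  55.63]))
 plane (array([0.489 , 0.2408, 0.02  ]), array([0.1268, 0.1709]), array([144.81,  54.84]))
 plane (array([0.4876, 0.2417, 0.02  ]), array([0.1272, 0.1742]), array([144.76,  52.91]))
```

View pics/crop2.png

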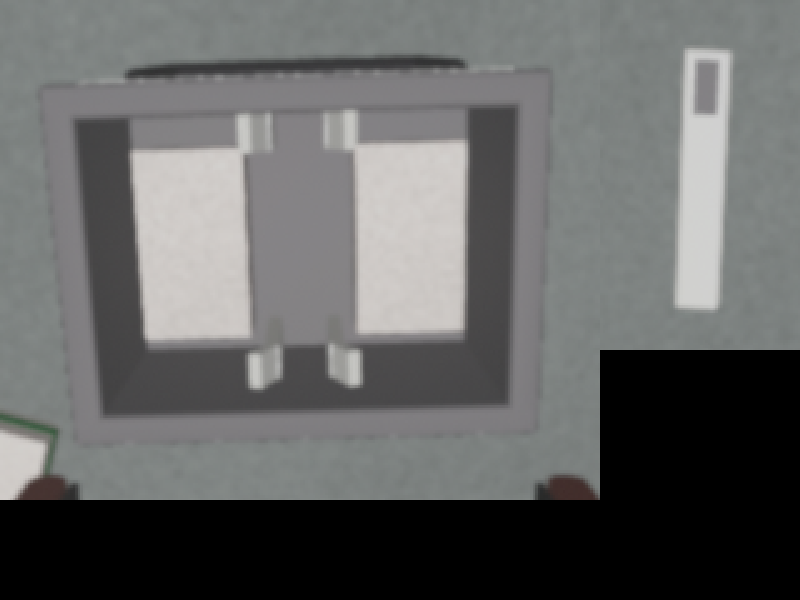

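The crop shows the carrier's rim as purplish grey on greenish table, with an even slot and the white ribs at both ends. The pack is solid. I'll take one more whole-carrier view and measure the rim by hue.

```bash
cat >> h.py <<'E'
def rim(im,near):
    f=cv2.GaussianBlur(im,(3,3),0).astype(int); m=(((f[...,0]+f[...,2])/2-f[...,1]>-0.5)&(f.max(2)>95)&(f.max(2)<165)).astype(np.uint8)
    m=cv2.morphologyEx(m,cv2.MORPH_OPEN,np.ones((5,5),np.uint8))
    cs,_=cv2.findContours(m,cv2.RETR_LIST,cv2.CHAIN_APPROX_NONE)
    cs=sorted([c for c in cs if cv2.contourArea(c)>8000 and cv2.pointPolygonTest(c,near,True)>0],key=cv2.contourArea)
    return [cv2.contourArea(c) for c in cs],quad(cs[-1])
E
python3 - <<'E'
from h import *
a=np.radians(110);ux=np.array([np.cos(a),np.sin(a)]);c=np.array([.462,-.239])
move_pose([*(c-.085*ux),.29],quat(a)); T2,im2=snap("carr2")
T0,im0=load("carr0")
z=.112; n2=proj([*c,z],WI,T2)[0]; n0=proj([*c,z],WI,T0)[0]
A0,u=rim(im0,tuple(map(float,n0)));A2,v=rim(im2,tuple(map(float,n2)))
print(A0,A2,np.round(u).tolist(),np.round(v).tolist())
X=tri(u,T0,WI,v,T2,WI);print(np.round(X[:,2],4),rectinfo(X))
for q,T in((u,T0),(v,T2)):print(" plane",rectinfo(plane(q,z,WI,T)))
E
```

```text
[28099.0] [20733.5, 27924.5] [[215.0, 122.0], [420.0, 116.0], [414.0, 262.0], [230.0, 267.0]] [[218.0, 60.0], [418.0, 54.0], [413.0, 201.0], [232.0, 206.0]]
[0.1022 0.1009 0.1092 0.1123] (array([ 0.461 , -0.2435,  0.1061]), array([0.1746, 0.1305]), array([111.94,  21.63]))
 plane (array([ 0.4609, -0.2435,  0.112 ]), array([0.1717, 0.1293]), array([111.82,  21.8 ]))
 plane (array([ 0.4611, -0.2444,  0.112 ]), array([0.1715, 0.128 ]), array([111.79,  21.68]))
```

```bash
python3 - <<'E'
from h import *
P=[.6282,-.0061];yp=np.radians(67.6);C=[.461,-.2440];yc=np.radians(111.8)
print(get_grip_width())
move_pose([*P,.16],quat(yp)); movel([*P,.056],v=.12,until_force=None)
command_gripper(0.0); print("grip",get_grip_width()*88,get_finger_force(),get_ft_force())
movel([*P,.20],v=.15); print("held",get_grip_width()*88,get_finger_force(),get_ft_force())
move_pose([*C,.20],quat(yc)); T,im=snap("held")
print(get_tcp_pos(),get_time())
E
python3 -c "
import cv2;cv2.imwrite('pics/h_.png',cv2.imread('pics/held.png'))"
```

```text
1.001734373352137
grip 17.887097863742824 29.985808432102203 [ 0.26741334 -0.42033307  0.16824663]
held 17.830787702865532 29.984870553016663 [ 0.60492627 -0.32715588 -1.06516379]
[ 0.46160674 -0.24354289  0.19980438] 11.3083
```

View pics/held.png

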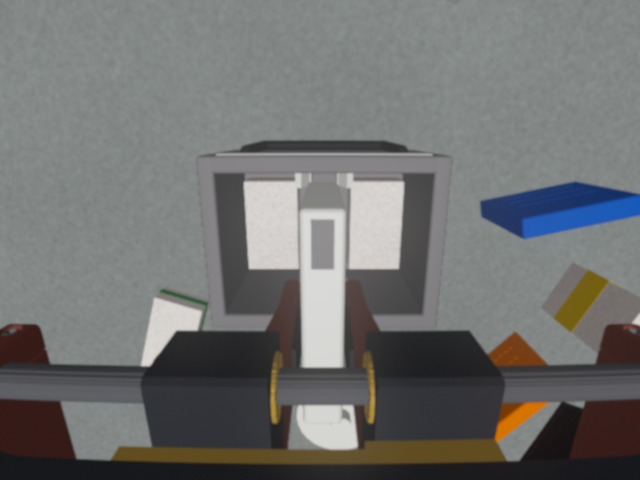

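The pack hangs straight, its top from (322,208) down, in line with the ribs at (301,180) and (344,180). I'll check its lengthwise centring and then lower it.

Run:
```python
from h import *
T,im=load("held"); tcp=get_tcp_pos(); a=np.radians(111.8);ux=np.array([np.cos(a),np.sin(a)])
p=plane([(322,208)],tcp[2]+.028,WI,T)[0][:2]-tcp[:2]
print("far end along/across",p@ux,p@[-ux[1],ux[0]])
if abs(p@ux-.05)<.004:
    C=[.461,-.2440]
    movel([*C,.15],v=.12); f0=get_ft_force()
    hit=movel([*C,.0665],v=.05,until_force=8)
    print(hit,get_tcp_pos(),get_ft_force()-f0,get_ft_torque(),get_time())
```

```text
far end along/across 0.05084091404701854 0.0016567039433533354
True [ 0.46105691 -0.24391286  0.06786845] [-0.4551333   1.24681528  6.1494942 ] [0.00967213 0.09678782 0.01694102] 13.4167
```

Down on the floor: the pack's bottom is at 0.012. I'll release it, retreat, take a picture to check, then go to the lid.

Run:
```python
from h import *
C=np.array([.461,-.2440]);a=np.radians(111.8);ux=np.array([np.cos(a),np.sin(a)])
command_gripper(0.5); movel([*C,.20],v=.15)
move_pose([*(C-.07*ux),.29],quat(a)); T,im=snap("in0")
z=.112;A,u=rim(im,tuple(map(float,proj([*C,z],WI,T)[0])));print(A,rectinfo(plane(u,z,WI,T)))
# pack top
q=blob(im,tuple(map(float,proj([*C,.096],WI,T)[0])),thr=170,close=0);print("pack",np.round(q).tolist(),rectinfo(plane(q,.096,WI,T)))
# fresh lid view, whole in the picture
L=np.array([.489,.2408]);b=np.radians(144.8);vx=np.array([np.cos(b),np.sin(b)])
for k,(o,zz) in enumerate(((.03,.29),(.075,.29))):
    move_pose([*(L-o*vx),zz],quat(b)); T,im2=snap(f"lidb{k}")
    q=blob(im2,tuple(map(float,proj([*(L+.01*vx+.035*np.array([-vx[1],vx[0]])),.02],WI,T)[0]))); print("lid",np.round(q).tolist(),rectinfo(plane(q,.02,WI,T)))
    if k: print(np.round(tri(Q,TQ,WI,q,T,WI)[:,2],4))
    Q,TQ=q,T
    m=(im2.max(2)<110).astype(np.uint8); cs,_=cv2.findContours(m,cv2.RETR_LIST,cv2.CHAIN_APPROX_NONE)
    n=tuple(map(float,proj([*L,.054],WI,T)[0])); c=[c for c in cs if cv2.contourArea(c)>600 and cv2.pointPolygonTest(c,n,False)>0]
    if c: h=quad(c[0]); print("handle",rectinfo(plane(h,.054,WI,T)))
    if k and c: print(np.round(tri(H,TQ if 0 else TH,WI,h,T,WI)[:,2],4))
    if c: H,TH=h,T
print(get_time())
v=cv2.cvtColor(im[20:300,180:460],cv2.COLOR_RGB2BGR);cv2.imwrite("pics/inc.png",cv2.resize(v,(560,560)))
```

```text
[20378.0, 27725.0] (array([ 0.4609, -0.2441,  0.112 ]), array([0.1717, 0.1282]), array([111.74,  21.79]))
pack [[314.0, 87.0], [332.0, 87.0], [332.0, 194.0], [314.0, 194.0]] (array([ 0.4592, -0.2434,  0.096 ]), array([0.017 , 0.0978]), array([111.81,  21.79]))
lid [[267.0, 100.0], [381.0, 100.0], [376.0, 247.0], [273.0, 247.0]] (array([0.4894, 0.2406, 0.02  ]), array([0.1275, 0.1715]), array([144.85,  54.77]))
handle (array([0.4887, 0.2412, 0.054 ]), array([0.0203, 0.0755]), array([144.3 ,  54.77]))
lid [[265.0, 55.0], [383.0, 55.0], [377.0, 210.0], [271.0, 210.0]] (array([0.4888, 0.2409, 0.02  ]), array([0.1277, 0.1712]), array([144.91,  54.65]))
[0.0262 0.0238 0.0262 0.0286]
handle (array([0.489, 0.241, 0.054]), array([0.0204, 0.0762]), array([145.45,  54.65]))
[0.0548 0.0543 0.0473 0.0477]
17.9667
```

View pics/inc.png

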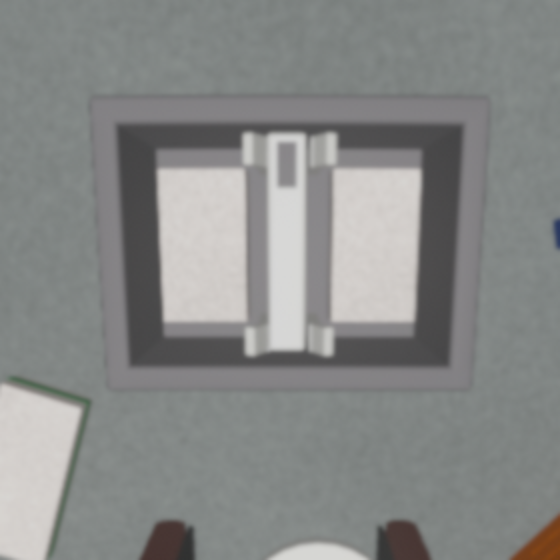

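The pack is down between the guides (top at (286,240) in the crop), and the carrier hasn't moved. Next I'll grasp the lid.

Run:
```python
from h import *
L=[.4890,.2408];b=np.radians(144.85);C=np.array([.4607,-.2441])
move_pose([*L,.12],quat(b)); f=get_ft_force()
print("hit",movel([*L,.0245],v=.08,until_force=8)); print(get_tcp_pos())
command_gripper(0.0); print("grip",get_grip_width()*88,get_finger_force())
movel([*L,.21],v=.15); print("held",get_grip_width()*88,get_ft_force()-f)
qs=[(abs(q[5]),y) for y in(21.8,201.8,-158.2) for q in[inverse_kinematics([*C,.21],quat(np.radians(y)))] if q is not None]
print(qs,get_joint_pos())
y=min(qs)[1]; move_pose([*C,.21],quat(np.radians(y))); print(y,get_tcp_pos(),get_time())
T,im=snap("lidheld")
```

```text
hit False
[0.48938851 0.24097781 0.02498784]
grip 23.74923261140415 30.000615119934082
held 23.741349382177948 [-0.76646453 -0.10611808 -2.33388914]
[(np.float64(0.6802499407237872), 21.8), (np.float64(2.4613427128660064), 201.8), (np.float64(2.461342712866007), -158.2)] [ 4.35735364e-01  3.23467120e-01  1.81910176e+00  4.41949315e-06
  1.00073869e+00 -5.21549081e-01]
21.8 [ 0.46102338 -0.2434873   0.20993289] 23.675
```

View pics/lidheld.png

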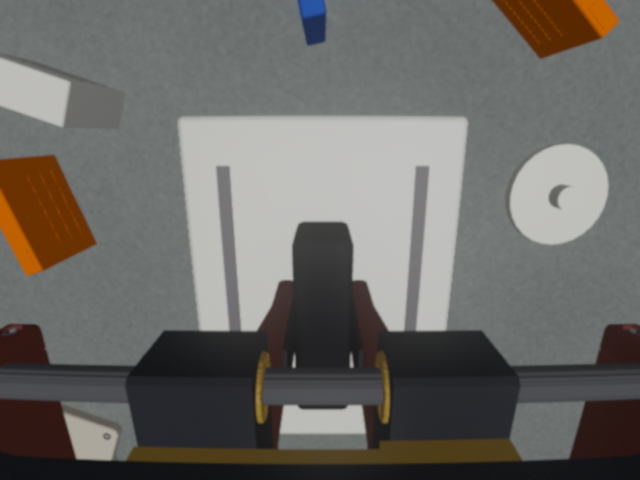

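The lid hangs square, its far edge from (180,118) to (467,118). I'll check its offset in the grip, then lower it.

Run:
```python
from h import *
T,im=load("lidheld"); tcp=get_tcp_pos(); a=np.radians(21.8);ux=np.array([np.cos(a),np.sin(a)]);uy=np.array([-ux[1],ux[0]])
p=plane([(180,118),(467,118)],tcp[2]-.005,WI,T)[:,:2]-tcp[:2]
print("far corners along/across",p@ux,p@uy)
off=(p@ux).mean()-.087
if abs(off)<.006:
    C=np.array([.4607,-.2441])
    movel([*C,.155],v=.12); f0=get_ft_force()
    print(movel([*C,.1255],v=.03,until_force=8),get_tcp_pos(),get_ft_force()-f0,get_ft_torque(),get_time())
```

```text
far corners along/across [0.08374936 0.08398751] [ 0.06186849 -0.06398907]
True [ 0.4604493  -0.24396441  0.12680944] [-0.94910107  0.60513765  6.45849431] [-0.01802404  0.14054758  0.06180921] 25.2083
```

Contact came at the seated height (0.127). I'll release, retreat and check with the cameras.

Run:
```python
from h import *
C=np.array([.4607,-.2441]);a=np.radians(21.8);ux=np.array([np.cos(a),np.sin(a)])
command_gripper(0.5); movel([*C,.25],v=.12)
V=[]
for o in(.03,.08):
    move_pose([*(C-o*ux),.36],quat(a)); T,im=snap(f"end{int(o*100)}")
    q=blob(im,tuple(map(float,proj([*(C+.035*np.array([-ux[1],ux[0]])),.122],WI,T)[0])))
    print(rectinfo(plane(q,.122,WI,T))); V.append((q,T))
print("corner z",np.round(tri(V[0][0],V[0][1],WI,V[1][0],V[1][1],WI)[:,2],4))
s=cv2.cvtColor(read_camera("scene"),cv2.COLOR_RGB2BGR)
a=np.zeros((480,800,3),np.uint8);a[:,:400]=cv2.resize(s[220:340,170:270],(400,480));a[:300,400:]=cv2.resize(cv2.cvtColor(im,cv2.COLOR_RGB2BGR),(400,300));cv2.imwrite("pics/fin.png",a)
print(get_time())
```

```text
(array([ 0.459 , -0.2452,  0.122 ]), array([0.1272, 0.1705]), array([ 21.77, -68.21]))
(array([ 0.4592, -0.2454,  0.122 ]), array([0.1274, 0.1712]), array([ 21.86, -68.26]))
corner z [0.1271 0.1257 0.1204 0.1203]
27.925
```

View pics/fin.png

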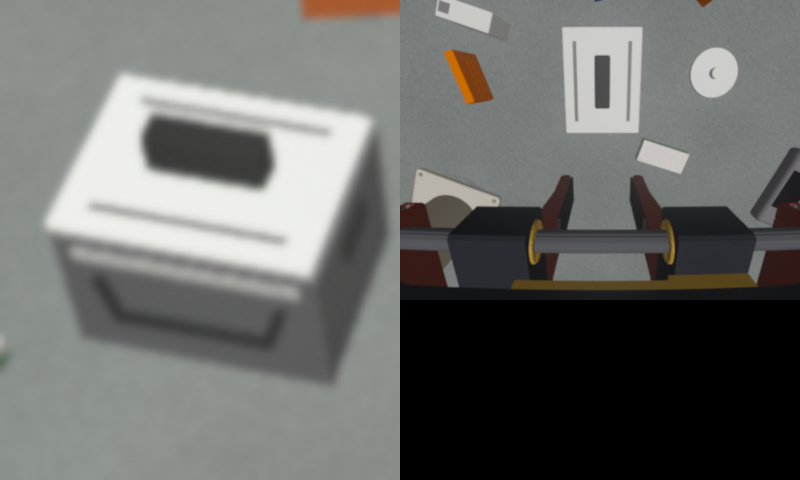

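The lid sits flush on the rim all round in both views: at (210,170) in the scene crop and (602,80) in the wrist view.

```bash
python3 -c "
from station import *
print(job_done())"
```

```text
the job is handed in; nothing more can be done
None
```

The thin cool pack stands on the bottom of the carrier's slot, the lid is seated on the rim, and the job was handed in at about 28 s; the lid's levelness was judged from pictures and contact height, since the corner heights measured 120–127 mm against an expected 122.

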